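Complete the stone chest, break its lid stay and shut it

ROBOT

A 6-joint arm with a two-finger parallel gripper is mounted at the origin on a cart in front of the work surface, level with it; the furniture and walls round the work are solid. World frame = base frame: x ahead of the robot, y to its left, z up, the work surface at z = 0. Lengths are in m, angles in rad, forces in N, time in s.
With the tool pointing down it reaches from about 0.275 to 0.825 m from the base axis. Payload 4.9 kg.
Tool frame: the origin (TCP) lies midway between the tips of the shut fingers; the grasp point (between the pads) lies 19 mm behind it (grip_point_offset is the distance from the TCP to the grasp point, in m); z points along the fingers, x is the direction in which the jaws open and shut, and the axes are right-handed (so a half turn about z gives the same grasp; the last joint's range is limited). The gripper opens to 85 mm and grips with 20 to 120 N. Pads are 22 mm wide; open, the fingers measure 114 mm over their backs; the gripper's body (76 mm by 85 mm) begins 54 mm behind the grasp point. The pads swing forward as they close: fully open they stand 13 mm farther back than shut.
Start: joints at [-1.432, 0.326, -0.193, 1.052, 0, 1.437], TCP at [0.148, -0.53, 0.231] pointing down, gripper open.
Joint ranges: [-2.65, 2.65], [-0.97, 1.79], [-1.3, 1.35], [-1.93, 2.1], [-1.47, 1.37], [-3.14, 3.14]. Speed limits (rad/s): [2.57, 2.57, 3.14, 3.14, 3.14, 3.14].

INTERFACE

Orientations are given as a rotation vector (axis times angle).
In Python, from cell import * gives the robot as it stands. Calls block until the motion is done:
- movep(position, orientation): joint-space move of the TCP to a pose.
- move_l(position, velocity=0.15, rot=None, until_force=None): straight line of the TCP; rot=None keeps the orientation; velocity is the mean speed in m/s. With until_force (N) it stops when the force on the tool has changed by that much, and returns True; else False.
- set_joints(angles): joint-space move.
- let_go() and grab(newtons=None): open the fingers fully, or close them until they stop; newtons is the grip in N (None keeps the last).
- sleep(seconds).
- ik(position, orientation): joint angles nearest the present ones, or None.
- get_state(): the state.
- grab_frame(name): name is "scene" or "top"; returns a dict with "img" (480x640x3 uint8, red, green, blue), "fx", "fy", "cx", "cy" (pixels), "k1" (the pictures are not rectified: a ray, as slopes to the right and down, at radius r is drawn at 1 + k1 r^2 times it, then the intrinsics apply), "cam_to_world" (4x4, takes a point from camera to world coordinates). Camera axes: x right, y down, z forward; pixel columns grow to the right and rows downward; lengths in m; the calibration is good to about 2 mm. A picture is of the moment at which its call begins. There is no depth.
A pose or a line that the arm cannot do raises MotionError and nothing moves.
- sign_off(): hands the job in, once; it reports no verdict.
Trained networks look in the newest picture that a camera, given by its name, has taken for a name from the list of things; names that differ only in an ending like _2 or _b are one class to them, and where a whole thing is asked for, a point or a joint stands for the part that bears it (a point fixed in the world has none). Each returns a list of dicts, best first, with "score" (0 to 1); they miss things now and then, are a little off and sometimes report something else, mostly with a low value. They report only what shows in the picture. A call takes as long as a camera call.
- spot_in(camera, name): "centre" ([column, row] in pixels, amid what is visible of it).
- silhouettes(camera, name): "mask" (480x640 bool, what is visible of it) and "centre" ([column, row] in pixels, amid what is visible of it).
- tip_of(camera, name): "centre" ([column, row] in pixels: a listed point, or the origin of a listed thing).
The state is a dict: "clock": time; "q": joint angles; "joint_velocities": joint speeds; "tau": joint torques, N m; "position": TCP position; "eef_rot": TCP orientation; "contact_force": force on the tool from outside, world axes, zero at the start; "wrist_torque": the same for the moment, N m; "finger_gap": opening from 0.0 (shut) to 1.0 (fully open).
Only numpy, scipy, OpenCV 4.12 (cv2) and the standard library are available. Lean on these libraries where they do the work, as an engineer would, in place of code of your own. Each camera call takes 0.05 s, during which the arm holds its last target.

TASK

Lay the spare dressing stone that lies on the bench flat in the one empty pocket of the open wooden stone chest. Then break the lid's folding stay at its knee by drawing the red knob away from the lid, without forcing the lid while the stay is locked, and lower the lid gently until it is fully shut. Leave the two stones in the chest and the things round about where they are.

Things in the scene. Friction and masses are not known exactly. Their poses are not given: they have to be found in the camera images.
- chest: fixed light wooden chest, base 190 mm (its x) by 130 mm (its y) by 75 mm high; origin at the centre of its underside, z up. Its top is an open deck with three pockets (no rim stands above the deck). The lid is hinged along the chest's x at the edge on the -y side and starts standing open, leaning 10 degrees outward past upright; the folding stay is on the -x face
- lid_hinge (a point): middle of the lid's hinge line, at chest (0, -65, 75) mm; the hinge runs along the chest's x
- lid (a joint): lid angle in rad: 0 = fully open as held by the locked stay (100 degrees open), grows as the lid comes down, 1.745 = fully shut. The lid is 190 x 130 mm and 28 mm deep (shut, its flat outer face is 103 mm above the bench); a 12 mm brass lip stands out in the middle of its free edge. Mass 0.3 kg; the hinge is stiff (0.35 Nm of friction), so the lid stays at any angle where it is left once the stay is broken; 3 to 6 N near the free edge move it
- lid_push (a point): point on the lid's flat outer face, 105 mm from the hinge line (25 mm short of the free edge), half-way along; moves with the lid. Seen across the hinge it lies 105 mm along and 28 mm outward of the hinge, so at opening angle A (1.745 minus the joint value) it is 105 cosA - 28 sinA mm from the hinge towards chest +y and 105 sinA + 28 cosA mm above it. It starts about 46 mm beyond the hinge (chest -y) and 174 mm above the bench
- stay_knob (a point): middle of the red knob on the stay's knee: a round bar of 16 mm diameter and 38 mm length, lying along the chest's x and standing out in front (-x) of the stay, with a thin 20 mm end flange; free all round, can be pinched from above. While locked it is about 119 mm above the bench, at chest (-130, -63) mm. It swings on a circle of 80.5 mm about stay_pivot. The upper link, 59.8 mm long, ties the knee to the lid's side
- stay_pivot (a point): axis of the stay's lower pin, in the plane of the knob's middle, at chest (-130, -15, 55) mm; fixed to the chest, axis along the chest's x
- stay_knee (a joint): knee angle in rad: 0 = locked (about 5 mm past straight, leaning to the hinge side, against a stop), 0.146 = straight, grows as the knob is drawn towards chest +y and the stay folds; about 0.6 with the lid just starting to come down (knob drawn about 30 mm along its circle), 2.48 with the lid shut (knob then folded down beside the chest's front face). Below straight the stay blocks the lid from closing; it breaks with a few newtons on the knob
- pocket_a (a point): centre of the floor of the first (nearest the stay, chest -x) of the chest's three side-by-side pockets; each pocket is 42 mm (chest x) by 100 mm (chest y) and 8 mm deep, its floor 67 mm above the bench; pockets lie 60 mm apart between flat lands flush with the 75 mm high deck; axes as the chest's
- pocket_b (a point): centre of the floor of the middle of the chest's three side-by-side pockets; each pocket is 42 mm (chest x) by 100 mm (chest y) and 8 mm deep, its floor 67 mm above the bench; pockets lie 60 mm apart between flat lands flush with the 75 mm high deck; axes as the chest's
- pocket_c (a point): centre of the floor of the last (chest +x) of the chest's three side-by-side pockets; each pocket is 42 mm (chest x) by 100 mm (chest y) and 8 mm deep, its floor 67 mm above the bench; pockets lie 60 mm apart between flat lands flush with the 75 mm high deck; axes as the chest's
- spare_stone_center (a point): the spare dressing stone, a bar 34 x 90 x 21 mm (its x, y, z), two layers tan and grey; this point is its centre, 10.5 mm above its underside; long side along its y
- spare_stone: the spare dressing stone, loose on the bench to the left of the chest; origin at the centre of its underside. The tall columns of the lap machine and facetting mast, fixed on the bench, stand beyond the chest and to its left: carry things across on the robot's side of them
- stone_1_center (a point): a loose dressing stone, a bar 34 x 90 x 21 mm (its x, y, z), two layers tan and grey; this point is its centre, 10.5 mm above its underside; long side along its y; lies in one of the pockets
- stone_2_center (a point): another loose dressing stone, a bar 34 x 90 x 21 mm (its x, y, z), two layers tan and grey; this point is its centre, 10.5 mm above its underside; long side along its y; lies in another pocket. Which pocket is empty differs from start to start; stones stand 13 mm above the deck, the gap between stones in neighbouring pockets is about 26 mm
- green_jar: bystander: glass jar of green powder, 51 mm wide, 70 mm high; origin under its centre
- red_tub: bystander: squat white tub with a red lid, 62 mm wide, 38 mm high; origin under its centre
- film_can: bystander: black canister, 34 mm wide, 51 mm high; origin under its centre

How it is judged:
By the outcome, as a careful person would: the job done as asked, in the order asked, and still so for the second after the job is handed in, with the robot touching nothing.
It also fails if it takes over 67 s, if anything falls off the work surface, if the arm or the gripper's body presses on something with over 40 N, if the wrist force passes 120 N, or if a joint passes its speed limit or range.

## Working session

There is one attempt and no reset: what is moved stays moved. The work goes in short steps, each a Python script; the robot and the scene stay as the last script left them, time stands still between calls to the robot, and variables do not carry over. Pictures are saved under pics/ and viewed, and the job is handed in when it is done.

```bash
ls; mkdir -p pics; python3 - <<'E'
from cell import *
import cv2
s=get_state();print(s['clock'],s['position'],s['eef_rot'],s['finger_gap'])
for c in ("scene","top"):
    f=grab_frame(c);cv2.imwrite(f"pics/{c}0.png",f["img"][:,:,::-1])
    print(c,f["fx"],f["fy"],f["cx"],f["cy"],f["k1"]);print(f["cam_to_world"])
    for n in ["lid_hinge","lid_push","stay_knob","stay_pivot","pocket_a","pocket_b","pocket_c","spare_stone_center","spare_stone","stone_1_center","chest"]:
        print(n,[(round(float(d["score"]),2),[round(float(x),1) for x in d["centre"]]) for d in tip_of(c,n)][:4])
print(get_state()['clock'])
E
```

```text
pics
0.0 [ 0.14809972 -0.52907042  0.23050017] [-2.50183582e+00  1.89805242e+00  1.91802665e-03] 1.000549190865173
scene 520.6912822469931 520.6912822469931 316.5736255222892 235.15060906489867 -0.13599362033232035
[[-0.56798644 -0.51381151  0.64295345 -0.27108766]
 [-0.82279541  0.37344401 -0.42842419  0.50901175]
 [-0.01997783 -0.77235828 -0.63487289  0.85166092]
 [ 0.          0.          0.          1.        ]]
lid_hinge [(0.92, [410.1, 187.7])]
lid_push []
stay_knob [(0.46, [449.6, 195.5])]
stay_pivot []
pocket_a [(0.84, [396.0, 194.4]), (0.61, [376.0, 186.7])]
pocket_b [(0.84, [396.0, 194.4]), (0.61, [376.0, 186.7])]
pocket_c [(0.84, [396.0, 194.4]), (0.61, [376.0, 186.7])]
spare_stone_center [(0.73, [268.6, 295.3])]
spare_stone [(0.9, [266.7, 304.0]), (0.59, [410.1, 186.5])]
stone_1_center []
chest []
top 539.9144894969643 539.9144894969643 330.1260939911526 244.47527470045537 -0.1583148306995106
[[-0.00693252 -0.99718957  0.07459821  0.38087816]
 [-0.99996298  0.00729331  0.00456509 -0.01344337]
 [-0.00509633 -0.07456381 -0.99720322  1.2664011 ]
 [ 0.          0.          0.          1.        ]]
lid_hinge [(0.58, [473.8, 213.9])]
lid_push [(0.86, [508.6, 205.5])]
stay_knob [(0.58, [482.9, 272.5])]
stay_pivot [(0.67, [452.1, 274.8])]
pocket_a [(0.92, [449.5, 240.8]), (0.89, [445.0, 216.1]), (0.87, [444.2, 187.0])]
pocket_b [(0.92, [449.5, 240.8]), (0.89, [445.0, 216.1]), (0.87, [444.2, 187.0])]
pocket_c [(0.92, [449.5, 240.8]), (0.89, [445.0, 216.1]), (0.87, [444.2, 187.0])]
spare_stone_center [(0.92, [258.3, 250.4])]
spare_stone [(0.71, [263.5, 253.0]), (0.35, [479.9, 272.4])]
stone_1_center [(0.8, [444.6, 239.5])]
chest [(0.6, [442.1, 221.3]), (0.17, [261.1, 252.1])]
1.2
```

View pics/scene0.png

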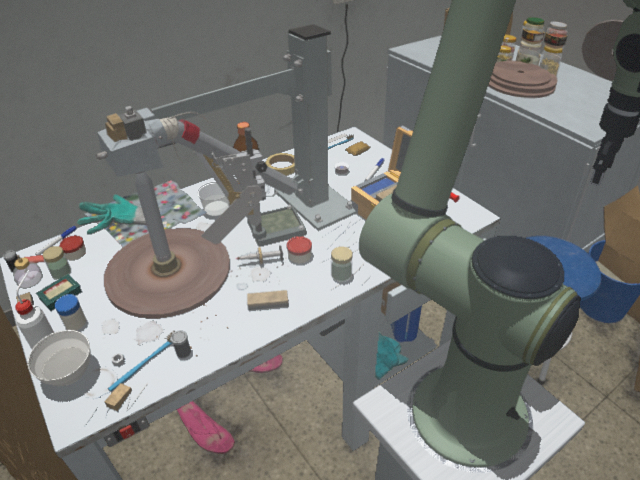

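View pics/top0.png

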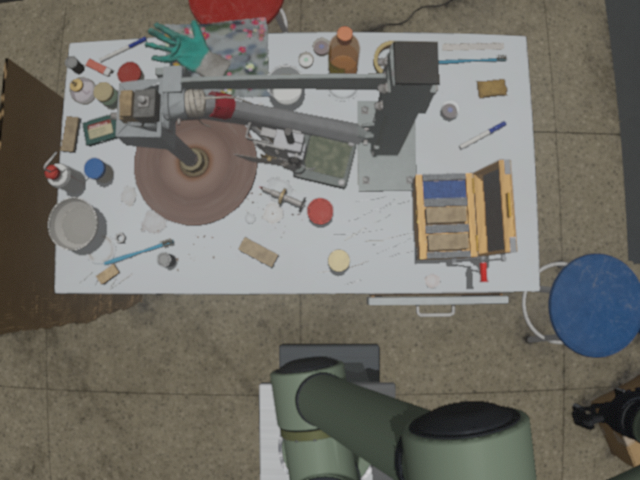

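```bash
cat > h.py <<'E'
import numpy as np,cv2
from scipy.optimize import least_squares
from scipy.spatial.transform import Rotation as R
def pos(f):
    return {k:f[k] for k in("fx","fy","cx","cy","k1")}, np.array(f["cam_to_world"])
def proj(f,P):
    c,T=pos(f);P=np.atleast_2d(P);p=(P-T[:3,3])@T[:3,:3]
    a=p[:,:2]/p[:,2:];r2=(a**2).sum(1,keepdims=True);a=a*(1+c["k1"]*r2)
    return a*[c["fx"],c["fy"]]+[c["cx"],c["cy"]]
def unproj(f,uv,z):
    c,T=pos(f);d=(np.array(uv,float)-[c["cx"],c["cy"]])/[c["fx"],c["fy"]]
    a=d.copy()
    for _ in range(20):a=d/(1+c["k1"]*(a@a))
    v=T[:3,:3]@np.array([a[0],a[1],1]);t=(z-T[2,3])/v[2]
    return T[:3,3]+t*v
def rz(a):return R.from_euler('z',a).as_matrix()
E
python3 - <<'E'
from cell import *
from h import *
f=grab_frame("top")
im=f["img"][:,:,::-1]
cv2.imwrite("pics/chest1.png",cv2.resize(im[150:300,400:550],None,fx=4,fy=4,interpolation=cv2.INTER_CUBIC))
cv2.imwrite("pics/stone1.png",cv2.resize(im[200:300,210:370],None,fx=5,fy=5,interpolation=cv2.INTER_CUBIC))
for n,uv,z in [("hinge",(473.8,213.9),.075),("push",(508.6,205.5),.174),("knob",(482.9,272.5),.119),("pivot",(452.1,274.8),.055),("pa",(449.5,240.8),.067),("pb",(445,216.1),.067),("pc",(444.2,187),.067),("stone",(258.3,250.4),.0105)]:
    print(n,unproj(f,uv,z).round(4))
for n in ("chest","spare_stone","stone_1","stone_1_center","green_jar","red_tub","film_can"):
    try:
        for d in silhouettes("top",n)[:3]:
            m=d["mask"].astype(np.uint8);print(n,d["score"],d["centre"],m.sum(),cv2.minAreaRect(cv2.findNonZero(m)))
    except Exception as e:print(n,e)
E
```

```text
hinge [ 0.5365 -0.3312  0.075 ]
push [ 0.541  -0.3795  0.174 ]
knob [ 0.4039 -0.336   0.119 ]
pivot [ 0.4008 -0.2828  0.055 ]
pa [ 0.4769 -0.2759  0.067 ]
pb [ 0.5328 -0.267   0.067 ]
pc [ 0.5992 -0.2671  0.067 ]
stone [0.4622 0.1604 0.0105]
chest 0.93 [478.6, 216.3] 7252 ((463.95587158203125, 222.42645263671875), (120.03001403808594, 104.00045013427734), 85.60128784179688)
spare_stone 0.8 [258.4, 252.0] 597 ((258.3373718261719, 251.679931640625), (39.94117736816406, 15.235295295715332), 28.07248878479004)
stone_1 it knows: chest, film_can, green_jar, lid, lid_hinge, lid_push, pocket, red_tub, spare_stone, spare_stone_center, stay_knee, stay_knob, stay_pivot, stone_1_center, stone_2_center
stone_1_center 0.63 [445.4, 242.4] 650 ((447.3057861328125, 241.44981384277344), (15.988179206848145, 41.238739013671875), 87.79740142822266)
green_jar 0.95 [339.0, 260.7] 377 ((338.0, 261.5), (21.0, 20.0), 90.0)
red_tub 0.83 [321.0, 210.2] 570 ((320.0, 211.0), (26.0, 26.0), 90.0)
red_tub 0.34 [259.7, 251.1] 539 ((258.3668212890625, 252.22422790527344), (39.38785934448242, 14.824047088623047), 27.34988021850586)
film_can 0.49 [170.6, 261.4] 197 ((166.5, 259.5), (13.0, 17.0), 90.0)
```

View pics/chest1.png

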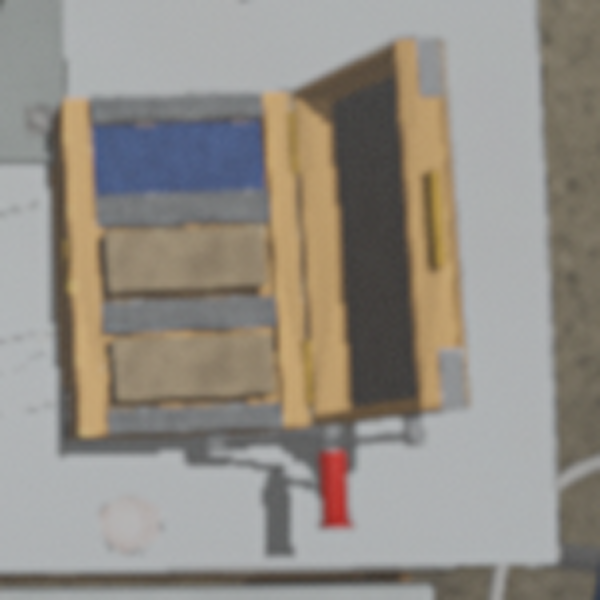

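View pics/stone1.png

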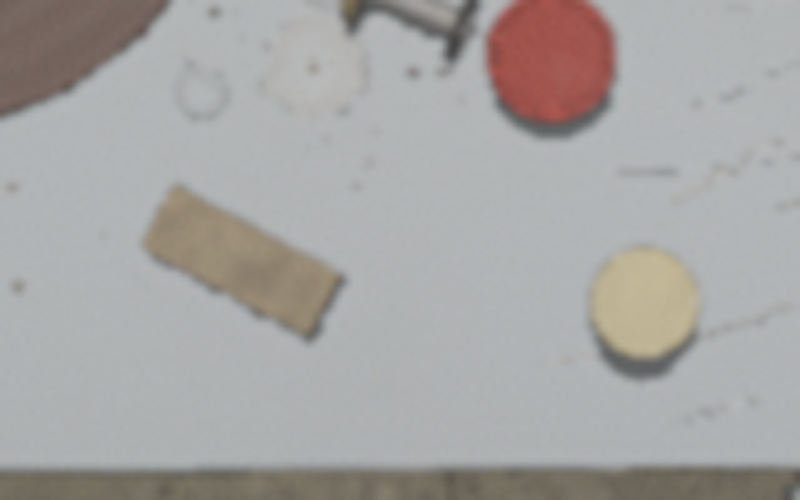

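```bash
python3 - <<'E'
from cell import *
from h import *
f=grab_frame("top")
c=lambda x,y:(400+x/4-.375,150+y/4-.375)
feats=[(( .095,.065,.075),c(63,98)),((-.095,.065,.075),c(78,436)),((-.149,-.063,.119),c(337,526)),((-.111,-.063,.119),c(334,450)),
((0,0,.067) if 0 else (.06,0,.067),(444.2,187)),((0,-.065,.075),(473.8,213.9)),((0,-.111,.174),(508.6,205.5)),((-.13,-.063,.119),(482.9,272.5)),((-.13,-.015,.055),(452.1,274.8)),((.06,0,.075),c(180,157)),((0,0,.088),c(185,259)),((-.06,0,.088),c(192,365))]
P=np.array([a for a,b in feats]);U=np.array([b for a,b in feats])
def res(p):
    return ((proj(f,P@rz(p[2]).T+[p[0],p[1],0])-U)).ravel()
s=least_squares(res,[.53,-.27,0],loss='soft_l1');print(s.x,np.degrees(s.x[2]));print(res(s.x).reshape(-1,2).round(1))
np.save("chest.npy",s.x)
d=lambda x,y:(210+x/5-.4,200+y/5-.4)
C=np.array([unproj(f,d(*q),.021) for q in[(178,185),(345,275),(312,341),(143,243)]])
print(C.round(4),C.mean(0)); S=np.array([unproj(f,u,.021) for u in cv2.boxPoints(((258.34,251.68),(40,15.2),28.07))]);print(S.round(4),S.mean(0))
v=C[0]-C[1]+C[3]-C[2];print("angle",np.degrees(np.arctan2(v[1],v[0])), np.linalg.norm(v)/2)
# knob/obstacle info
print("jar",unproj(f,(339,260.7),.07),"tub",unproj(f,(321,210.2),.038))
T=np.array(P@rz(s.x[2]).T+[s.x[0],s.x[1],0]);g=grab_frame("scene");print(proj(g,T[[5,7]]).round(1))
xy=np.array(C.mean(0));xy[2]=.0105;print(proj(g,xy))
E
```

```text
[ 0.53418877 -0.26774313  0.03231578] 1.8515577839461141
[[-0.4  0.1]
 [ 0.4 -0. ]
 [-1.  -0.9]
 [-1.2  0.5]
 [-0.5  2.2]
 [ 0.7  0.1]
 [-0.3  1.5]
 [-0.5 -1.1]
 [ 1.8 -1.8]
 [-0.2 -0.3]
 [ 1.4 -0.1]
 [ 1.2  0.4]]
[[0.4939 0.1897 0.021 ]
 [0.4514 0.1117 0.021 ]
 [0.421  0.127  0.021 ]
 [0.4669 0.206  0.021 ]] [0.4582893  0.15861049 0.021     ]
[[0.4651 0.2086 0.021 ]
 [0.4963 0.1919 0.021 ]
 [0.4519 0.1094 0.021 ]
 [0.421  0.1261 0.021 ]] [0.45857374 0.15899625 0.021     ]
angle 60.623693171398216 0.09012136429961315
jar [ 0.43415822 -0.02739271  0.07      ] tub [0.55177734 0.01257039 0.038     ]
[[410.7 186.4]
 [449.  195.4]]
[[267.44514431 299.98434973]]
```

```bash
cat >> h.py <<'E'
CH=np.load("chest.npy")
def cw(p):  # chest mm -> world m
    return rz(CH[2])@(np.array(p,float)/1000)+[CH[0],CH[1],0]
def down(phi,pre=None):
    M=rz(phi)@np.diag([1.,-1,-1])
    if pre is not None:M=pre@M
    return R.from_matrix(M).as_rotvec()
E
python3 - <<'E'
from cell import *
from h import *
s=get_state()
for phi in (-29.4,150.6): print(phi,ik([.4584,.1588,.1],down(np.radians(phi))))
for phi in (1.85,181.85): print(phi,ik(cw([61,0,200]),down(np.radians(phi))))
# knob
th=np.radians(20)
for sg in (1,-1):
  for phi in (91.85,-88.15):
    ax=rz(CH[2])@[0,1,0]
    print("knob",sg,phi,ik(cw([-134,-63,115]),down(np.radians(phi),R.from_rotvec(ax*sg*th).as_matrix())))
for t in (60,45,30,0):
  for phi in (1.85,91.85,181.85,-88.15):
    ax=rz(CH[2])@[1,0,0]
    print("lid",t,phi,ik(cw([0,-125,174]),down(np.radians(phi),R.from_rotvec(ax*np.radians(t)).as_matrix())))
    
M=R.from_rotvec(rz(CH[2])@[1,0,0]*.78).as_matrix()@[0,0,-1];print(M)
M=R.from_rotvec(rz(CH[2])@[0,1,0]*.35).as_matrix()@[0,0,-1];print(M)
E
```

```text
-29.4 [ 1.81183025e-01  3.45643692e-01 -5.42195684e-01  6.82956951e-01
 -4.44089210e-16  2.26510615e+00]
150.6 [ 0.18118302  0.34564369 -0.54219568  0.68295695  0.         -0.8764865 ]
1.85 [-0.53314701  0.5362189   0.0533597   1.08793712  0.          1.00536072]
181.85 [-0.53314701  0.5362189   0.0533597   1.08793712  0.         -2.13623193]
knob 1 91.85 [-0.70210187  0.59600823 -0.13536784  1.10326855 -0.23126242 -0.70356807]
knob 1 -88.15 [-0.70210187  0.59600823 -0.13536784  1.10326855 -0.23126242  2.43802459]
knob -1 91.85 [-1.01177453  0.26535215 -0.68185068  0.4426314   0.30015192 -1.01662611]
knob -1 -88.15 [-1.01177453  0.26535215 -0.68185068  0.4426314   0.30015192  2.12496654]
lid 60 1.85 None
lid 60 91.85 None
lid 60 181.85 None
lid 60 -88.15 None
lid 45 1.85 [-0.9295282   1.22463068  1.05764969  2.09078109  0.41640038  0.45814633]
lid 45 91.85 [-0.9295282   1.22463068  1.05764969  2.09078109  0.41640038 -1.11264999]
lid 45 181.85 [-0.9295282   1.22463068  1.05764969  2.09078109  0.41640038 -2.68344632]
lid 45 -88.15 [-0.9295282   1.22463068  1.05764969  2.09078109  0.41640038  2.02894266]
lid 30 1.85 [-0.88241794  0.94029046  0.61371112  1.67328415  0.30993927  0.58803861]
lid 30 91.85 [-0.88241794  0.94029046  0.61371112  1.67328415  0.30993927 -0.98275772]
lid 30 181.85 [-0.88241794  0.94029046  0.61371112  1.67328415  0.30993927 -2.55355405]
lid 30 -88.15 [-0.88241794  0.94029046  0.61371112  1.67328415  0.30993927  2.15883493]
lid 0 1.85 [-0.74099657  0.58045162  0.06112521  1.05146992  0.          0.79751117]
lid 0 91.85 [-0.74099657  0.58045162  0.06112521  1.05146992  0.         -0.77328516]
lid 0 181.85 [-0.74099657  0.58045162  0.06112521  1.05146992  0.         -2.34408149]
lid 0 -88.15 [-0.74099657  0.58045162  0.06112521  1.05146992  0.          2.36830749]
[-0.02272307  0.70291223 -0.71091354]
[-0.34271878 -0.01107908 -0.93937271]
```

```bash
python3 - <<'E'
from cell import *
from h import *
ph=np.radians(-29.4);x,y=.4584,.1588
s=get_state();p=list(s['position']);p[2]=.32
move_l(p,.3)
movep([x,y,.14],down(ph));print(get_state()['clock'])
move_l([x,y,.009],.1)
print(get_state()['contact_force'])
grab(50);s=get_state();print(s['clock'],s['finger_gap'],s['position'],s['contact_force'])
move_l([x,y,.16],.15)
s=get_state();print(s['clock'],s['finger_gap'],s['contact_force'])
for c in ("scene","top"):
    f=grab_frame(c);cv2.imwrite(f"pics/{c}2.png",f["img"][:,:,::-1])
f=grab_frame("scene");u=proj(f,[x,y,.16])[0].astype(int);print(u)
cv2.imwrite("pics/z2.png",cv2.resize(f["img"][max(0,u[1]-75):u[1]+75,u[0]-100:u[0]+100,::-1],None,fx=4,fy=4,interpolation=cv2.INTER_CUBIC))
E
```

```text
4.8333
[ 0.38799255 -0.08981889  0.52390681]
6.825 0.38325770919811375 [0.45872239 0.15886428 0.00948006] [-0.13603964 -0.43608114  5.72249997]
7.9833 0.3797807654977713 [ 0.85419487  0.56783052 -1.85123548]
[261 249]
```

View pics/z2.png

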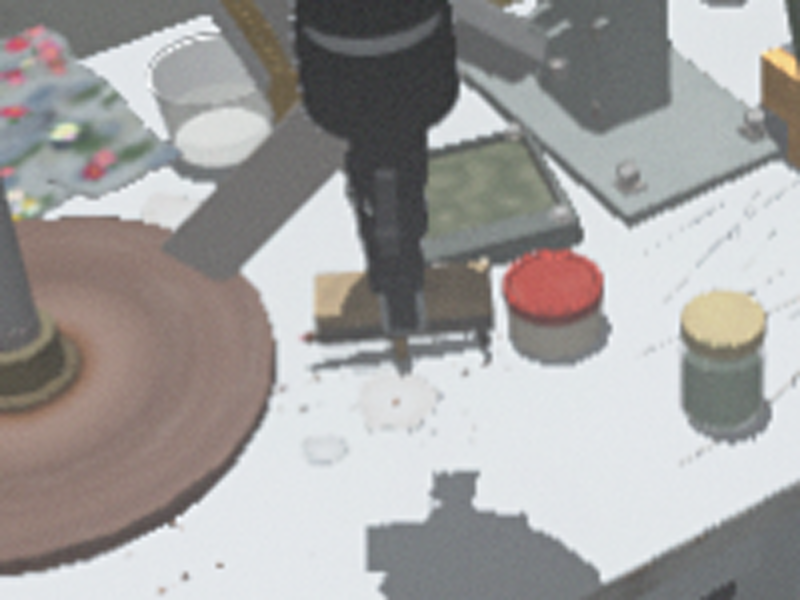

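```bash
python3 - <<'E'
from cell import *
from h import *
f=grab_frame("scene");x,y=.4587,.1589
d=np.array([np.cos(np.radians(-29.4)),np.sin(np.radians(-29.4)),0]);n=np.array([-d[1],d[0],0])
u0=np.array([161,174])
def q(p):return ((proj(f,p)[0]-u0)*4).round()
for z in (.1515,.1725):
  for a in(-.017,.017):
    for b in (-.045,.045):print(z,a,b,q(np.array([x,y,z])+d*a+n*b))
for a in (-.017,-.031):
  for z in (.158,.160,.162,.165):print("tip",a,z,q(np.array([x,y,z])+d*a))
E
```

```text
0.1515 -0.017 -0.045 [492. 329.]
0.1515 -0.017 0.045 [314. 342.]
0.1515 0.017 -0.045 [489. 285.]
0.1515 0.017 0.045 [315. 298.]
0.1725 -0.017 -0.045 [489. 297.]
0.1725 -0.017 0.045 [309. 311.]
0.1725 0.017 -0.045 [486. 254.]
0.1725 0.017 0.045 [311. 267.]
tip -0.017 0.158 [402. 326.]
tip -0.017 0.16 [401. 323.]
tip -0.017 0.162 [401. 320.]
tip -0.017 0.165 [400. 315.]
tip -0.031 0.158 [402. 344.]
tip -0.031 0.16 [402. 341.]
tip -0.031 0.162 [401. 338.]
tip -0.031 0.165 [401. 334.]
```

```bash
python3 - <<'E'
from cell import *
from h import *
move_l([.42,.08,.2],.3)
ph=CH[2]
move_l([.43,-.17,.21],.3,rot=down(np.radians(-12)))
movep(cw([61,0,180]),down(ph))
move_l(cw([61,0,92]),.15)
s=get_state();print(s['clock'],s['finger_gap'],s['position'],cw([61,0,92]),s['contact_force'])
for c in ("scene","top"):
    f=grab_frame(c);
    b=(360,130) if c=="scene" else (400,150)
    cv2.imwrite(f"pics/{c}3.png",cv2.resize(f["img"][b[1]:b[1]+110,b[0]:b[0]+140,::-1],None,fx=5,fy=5,interpolation=cv2.INTER_CUBIC))
E
```

```text
11.1667 0.38351520147087276 [ 0.59555024 -0.26595968  0.09330623] [ 0.59515692 -0.26577221  0.092     ] [ 1.5413906  -0.04846556 -1.47973144]
```

View pics/scene3.png

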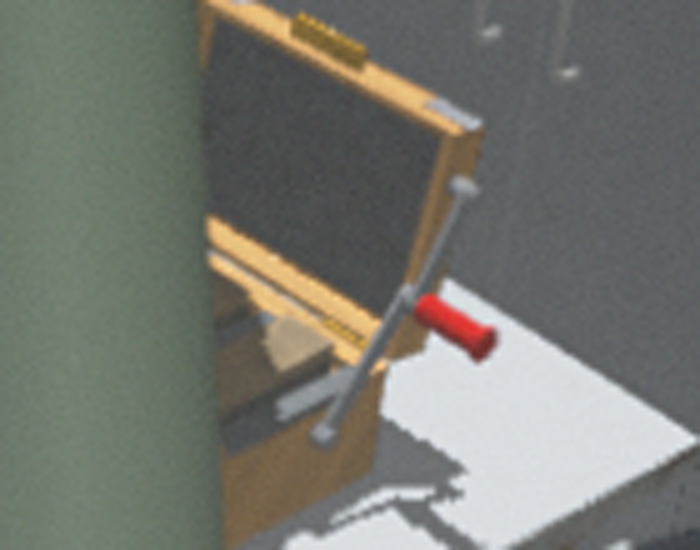

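View pics/top3.png

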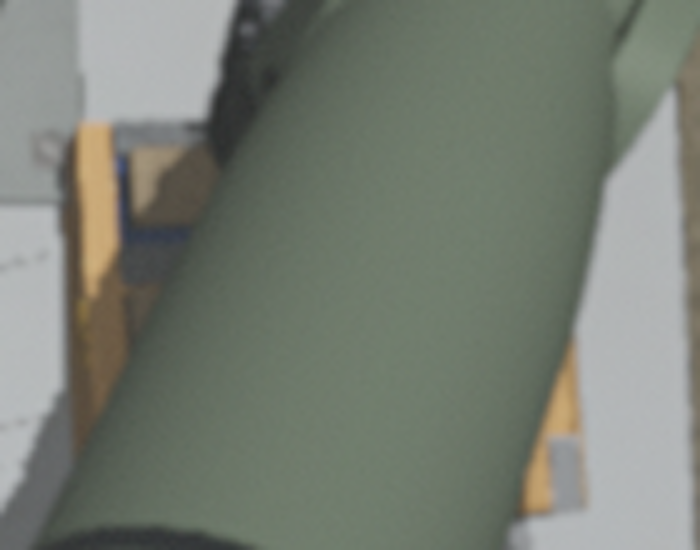

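```bash
python3 - <<'E'
from cell import *
from h import *
f=grab_frame("top")
c=lambda x,y:(400+x/5-.4,150+y/5-.4)
iv=lambda w:(rz(CH[2]).T@(w-[CH[0],CH[1],0])*1000).round(1)
for q in[(133,150),(138,228)]:print(iv(unproj(f,c(*q),.1045)))
# pocket edges
for q in[(122,155),(120,243),(115,122)]:print(iv(unproj(f,c(*q),.075)))
E
```

```text
[ 76.2  45.6 104.5]
[ 41.5  45.4 104.5]
[79.7 45.3 75. ]
[39.8 48.5 75. ]
[94.9 47.6 75. ]
```

```bash
python3 - <<'E'
from cell import *
from h import *
print(move_l(cw([61,0,82.5]),.05,until_force=8))
sleep(.2)
s=get_state();print(s['clock'],s['position'],s['contact_force'])
let_go()
s=get_state();print(s['clock'],s['finger_gap'],s['position'],s['contact_force'])
move_l(cw([61,0,180]),.2)
movep(cw([-160,20,260]),down(np.radians(91.85)))
s=get_state();print(s['clock'])
for c in ("scene","top"):
    f=grab_frame(c);
    b=(360,130) if c=="scene" else (400,150)
    cv2.imwrite(f"pics/{c}4.png",cv2.resize(f["img"][b[1]:b[1]+110,b[0]:b[0]+140,::-1],None,fx=5,fy=5,interpolation=cv2.INTER_CUBIC))
E
```

```text
False
11.8583 [ 0.59526542 -0.26581811  0.08256139] [-0.89132893  0.17807411 -0.94426544]
12.425 0.9995647959219689 [ 0.59519304 -0.26577415  0.0825482 ] [0.27137683 0.35688538 0.09836063]
14.65
```

View pics/scene4.png

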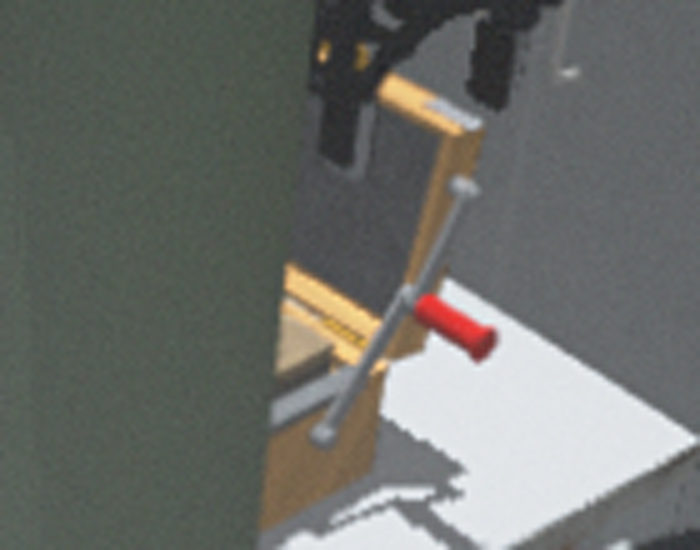

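View pics/top4.png

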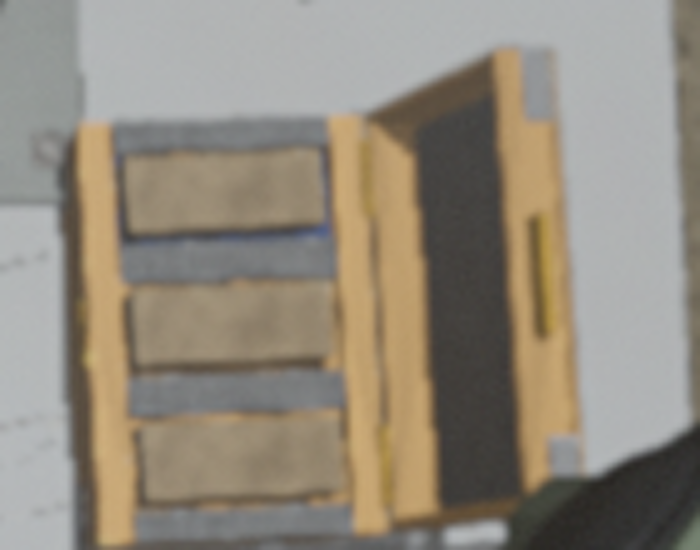

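```bash
python3 - <<'E'
from cell import *
from h import *
ax=rz(CH[2])@[0,1,0];th=np.radians(20)
rot=down(np.radians(91.85),R.from_rotvec(-ax*th).as_matrix())
tz=np.array([np.sin(th),0,-np.cos(th)])
piv=np.array([-134,-15,55.])
a0=np.arctan2(64,-48.8)
K=lambda k:piv+80.5*np.array([0,np.cos(a0-k),np.sin(a0-k)])
T=lambda k,b=9:cw(K(k)+tz*b)
movep(T(0,-75),rot)
print(move_l(T(0),.12,until_force=8))
s=get_state();print(s['clock'],s['position'],T(0),s['contact_force'])
grab(20)
s=get_state();print(s['clock'],s['finger_gap'],s['contact_force'])
f=grab_frame("scene");b=(360,130)
cv2.imwrite("pics/scene5.png",cv2.resize(f["img"][b[1]:b[1]+110,b[0]:b[0]+140,::-1],None,fx=5,fy=5,interpolation=cv2.INTER_CUBIC))
E
```

```text
False
16.1167 [ 0.40607614 -0.33585351  0.11129688] [ 0.40539703 -0.3357505   0.11055665] [-0.13269907  0.35075721  0.08629141]
16.75 0.17628965145031533 [-2.51755151 -2.10738364  2.03205407]
```

View pics/scene5.png

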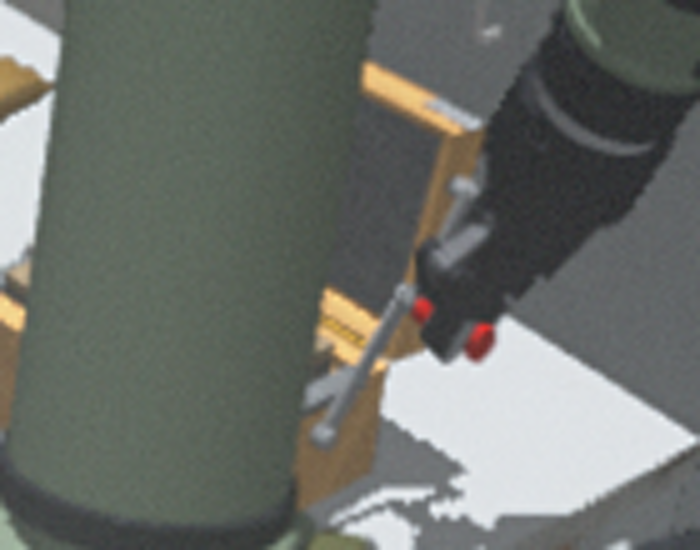

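```bash
python3 - <<'E'
from cell import *
from h import *
piv=np.array([0,-15,55.])
a0=np.arctan2(64,-48.8)
K=lambda k:piv+80.5*np.array([0,np.cos(a0-k),np.sin(a0-k)])
p0=np.array(get_state()['position'])
for k in (.1,.2,.3,.4,.5,.6,.7):
    d=rz(CH[2])@((K(k)-K(0))/1000)
    r=move_l(p0+d,.05,until_force=25)
    s=get_state();print(k,r,round(s['clock'],2),np.round(s['contact_force'],1),(np.array(s['position'])-p0-d).round(4),round(s['finger_gap'],3))
    if r:break
for c in ("scene","top"):
    f=grab_frame(c)
    b=(360,130) if c=="scene" else (400,150)
    cv2.imwrite(f"pics/{c}6.png",cv2.resize(f["img"][b[1]:b[1]+110,b[0]:b[0]+140,::-1],None,fx=5,fy=5,interpolation=cv2.INTER_CUBIC))
E
```

```text
0.1 False 17.1 [-1.1 -3.   0.8] [-0.     -0.0003  0.0004] 0.174
0.2 False 17.41 [-1.5 -4.4  2.7] [ 0.     -0.0009  0.0005] 0.177
0.3 False 17.72 [-3.9 -5.4  4.9] [ 0.0001 -0.0015  0.0008] 0.179
0.4 False 18.02 [-5.8 -5.7  7.7] [ 0.0001 -0.0022  0.0012] 0.176
0.5 False 18.33 [-6.  -5.6  8.8] [ 0.0003 -0.002   0.0013] 0.177
0.6 False 18.64 [-4.3 -4.2  8.1] [ 0.0005 -0.0016  0.0013] 0.175
0.7 False 18.95 [-4.2 -4.4  5.6] [ 0.0006 -0.0011  0.0011] 0.177
```

View pics/scene6.png

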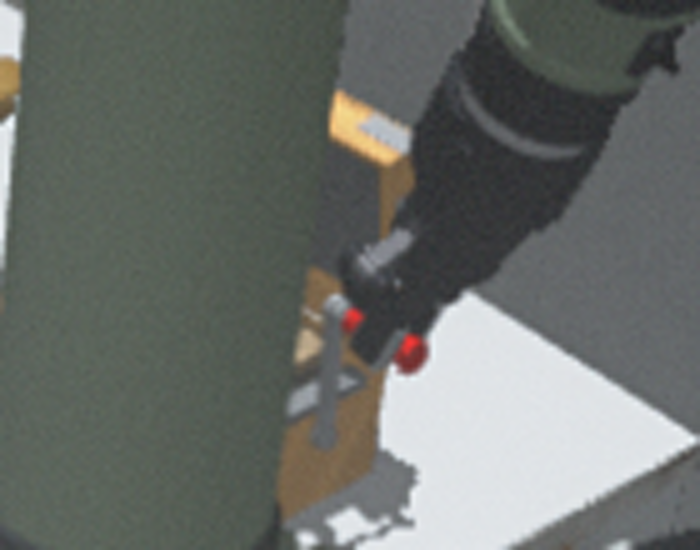

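View pics/top6.png

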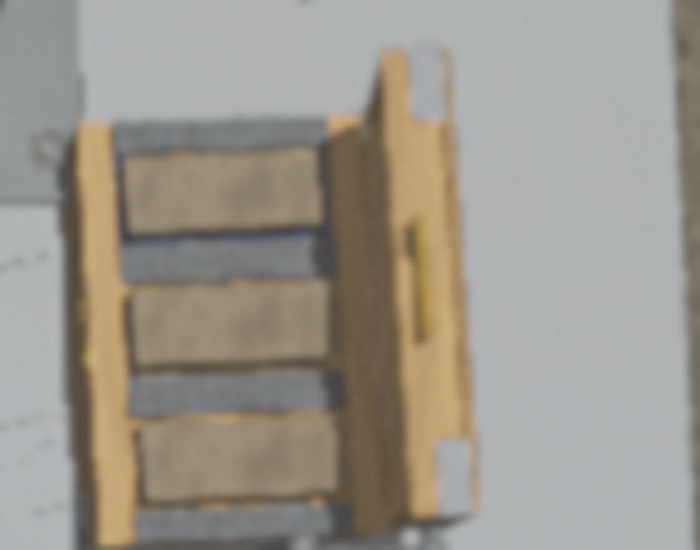

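```bash
python3 - <<'E'
from cell import *
from h import *
th=np.radians(20)
tz=rz(CH[2])@np.array([np.sin(th),0,-np.cos(th)])
let_go()
p=np.array(get_state()['position']);move_l(p-tz*.19,.25)
grab(20)
print(get_state()['clock'],get_state()['position'])
ax=rz(CH[2])@[1,0,0]
rot=down(CH[2],R.from_rotvec(ax*np.radians(35)).as_matrix())
movep(cw([-60,-120,320]),rot)
movep(cw([0,-190,200]),rot)
print(get_state()['clock'],get_state()['finger_gap'])
for c in ("scene","top"):
    f=grab_frame(c)
    b=(360,130) if c=="scene" else (400,150)
    cv2.imwrite(f"pics/{c}7.png",cv2.resize(f["img"][b[1]:b[1]+110,b[0]:b[0]+140,::-1],None,fx=5,fy=5,interpolation=cv2.INTER_CUBIC))
f=grab_frame("top")
for A in (70,75,80,85,90):
    a=np.radians(A);c,s=np.cos(a),np.sin(a)
    P=[cw([x,-65+130*c-o*s,75+130*s+o*c]) for x in(95,-95) for o in (0,28)]
    print(A,((proj(f,np.array(P))-[400,150])*5).round().tolist())
E
```

```text
21.4083 [ 0.33875653 -0.28601526  0.30579911]Traceback (most recent call last):
  File "<stdin>", line 12, in <module>
cell.MotionError: the arm cannot take that pose within its joint ranges
```

```bash
cat >> h.py <<'E'
def lidrot(t):
    ax=rz(CH[2])@[1,0,0]
    return down(CH[2],R.from_rotvec(ax*np.radians(t)).as_matrix())
def lidpose(A,t,gap=0,slide=0):
    a=np.radians(A);c,s=np.cos(a),np.sin(a);tt=np.radians(t)
    Q=np.array([0,-65+105*c-28*s,75+105*s+28*c])
    u=np.array([0,np.cos(tt),np.sin(tt)]);n=np.array([0,-s,c])
    return cw(Q-11*u+gap*n),lidrot(t)
E
python3 - <<'E'
from cell import *
from h import *
for t in (0,10,20,30,35):
    print(t,[ik(p,lidrot(t)) is not None for p in (cw([-60,-120,300]),cw([0,-190,300]),cw([0,-190,250]),cw([0,-190,200]),cw([0,-190,165]))],
     [ik(*lidpose(A,t)) is not None for A in (95,80,70,60,50,40,30,20,10,0)])
q=ik(cw([-60,-120,300]),lidrot(0));print(np.round(q,2),np.round(get_state()['q'],2))
E
```

```text
0 [True, True, True, True, True] [True, True, True, True, True, True, True, True, True, True]
10 [True, True, True, True, True] [True, True, True, True, True, True, True, True, True, True]
20 [True, True, True, True, True] [True, True, True, True, True, True, True, True, True, True]
30 [True, False, False, True, True] [True, True, True, True, True, True, True, True, True, True]
35 [True, False, False, False, True] [True, True, True, True, True, True, True, True, True, True]
[-0.8   0.42  0.13  1.27  0.    0.74] [-0.96  0.88  0.81  2.03  0.32  0.49]
```

```bash
python3 - <<'E'
from cell import *
from h import *
print(get_state()['clock'],get_state()['finger_gap'],get_state()['position'])
move_l(cw([0,-185,300]),.25,rot=lidrot(20))
move_l(cw([0,-170,165]),.2,rot=lidrot(25))
print(get_state()['clock'],get_state()['contact_force'])
for c in ("scene","top"):
    f=grab_frame(c)
    b=(360,130) if c=="scene" else (400,150)
    cv2.imwrite(f"pics/{c}7.png",cv2.resize(f["img"][b[1]:b[1]+110,b[0]:b[0]+140,::-1],None,fx=5,fy=5,interpolation=cv2.INTER_CUBIC))
for A in (70,75,80,85,90):
    a=np.radians(A);c,s=np.cos(a),np.sin(a)
    P=[cw([x,-65+130*c-o*s,75+130*s+o*c]) for x in(95,-95) for o in (0,28)]
    print(A,((proj(f,np.array(P))-[400,150])*5).round().tolist())
E
```

```text
22.8167 0.001352600833406181 [ 0.47803996 -0.38975779  0.32044136]
24.1583 [ 0.39502361 -0.2107599   0.35085595]
70 [[327.0, 54.0], [396.0, 47.0], [357.0, 519.0], [428.0, 515.0]]
75 [[355.0, 51.0], [425.0, 45.0], [385.0, 518.0], [456.0, 514.0]]
80 [[383.0, 49.0], [453.0, 45.0], [414.0, 516.0], [485.0, 513.0]]
85 [[411.0, 47.0], [480.0, 44.0], [443.0, 515.0], [512.0, 512.0]]
90 [[439.0, 46.0], [506.0, 45.0], [471.0, 514.0], [538.0, 511.0]]
```

View pics/scene7.png

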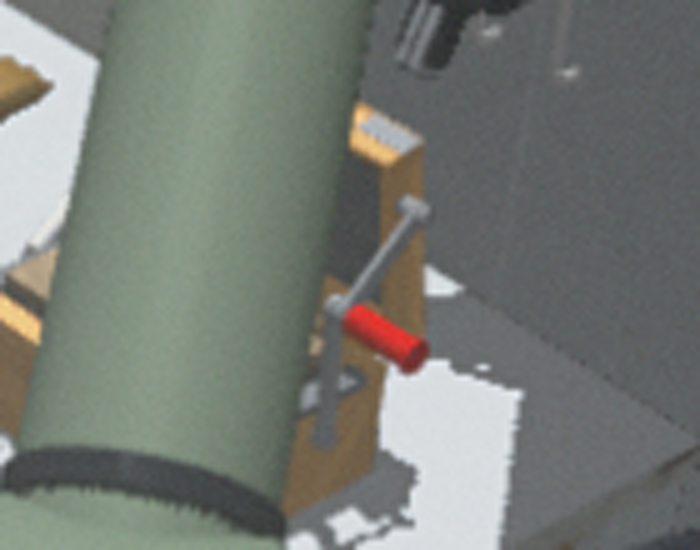

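View pics/top7.png

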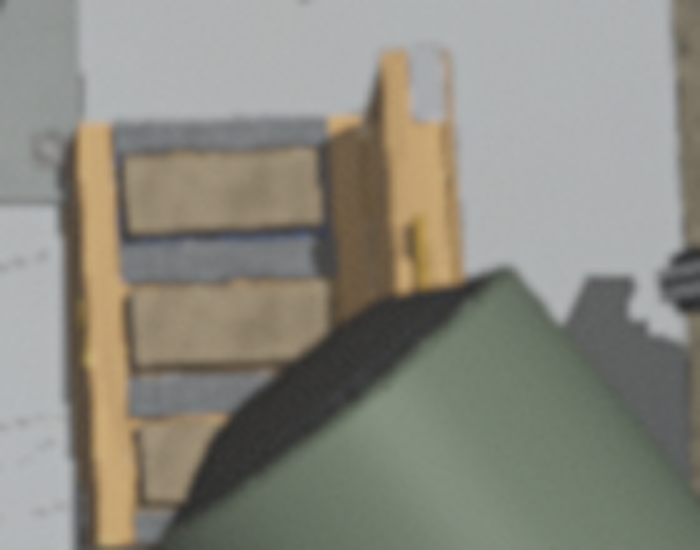

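```bash
python3 - <<'E'
from cell import *
from h import *
p,r=lidpose(84,25,gap=6);print(p,get_state()['position'])
print(move_l(p,.15,rot=r,until_force=10),get_state()['contact_force'])
for A in (78,72,66,60,54,48,42,36,30):
    p,r=lidpose(A,min(25,A))
    st=move_l(p,.06,rot=r,until_force=18)
    s=get_state();print(A,st,round(s['clock'],2),np.round(s['contact_force'],1),np.round(s['position']-p,4))
    if st:break
for c in ("scene","top"):
    f=grab_frame(c)
    b=(360,130) if c=="scene" else (400,150)
    cv2.imwrite(f"pics/{c}8.png",cv2.resize(f["img"][b[1]:b[1]+110,b[0]:b[0]+140,::-1],None,fx=5,fy=5,interpolation=cv2.INTER_CUBIC))
E
```

```text
[ 0.53734895 -0.3654997   0.17832997] [ 0.54023518 -0.43849494  0.16726848]
False [-0.41251913 -0.23186428 -0.11900302]
78 False 25.34 [-0.  -0.4 -1. ] [-0.     -0.0002 -0.0001]
72 False 25.68 [ 0.5 -2.5 -1.1] [0.     0.0002 0.0001]
66 False 26.02 [0.2 0.7 0.3] [-0.      0.0008 -0.    ]
60 False 26.37 [ 1.3 -0.2  0.8] [-0.      0.0007 -0.0001]
54 False 26.71 [ 0.7 -0.3 -0.2] [-0.0001  0.0006 -0.0001]
48 False 27.05 [ 0.2 -0.1 -0.4] [-0.0001  0.0006 -0.0002]
42 False 27.39 [-0.3 -0.2  1.2] [-0.0001  0.0005 -0.0002]
36 False 27.73 [-0.  -0.1  0.6] [-0.0002  0.0007 -0.0003]
30 False 28.07 [-0.4  0.2 -0.5] [-0.0002  0.0006 -0.0004]
```

View pics/scene8.png

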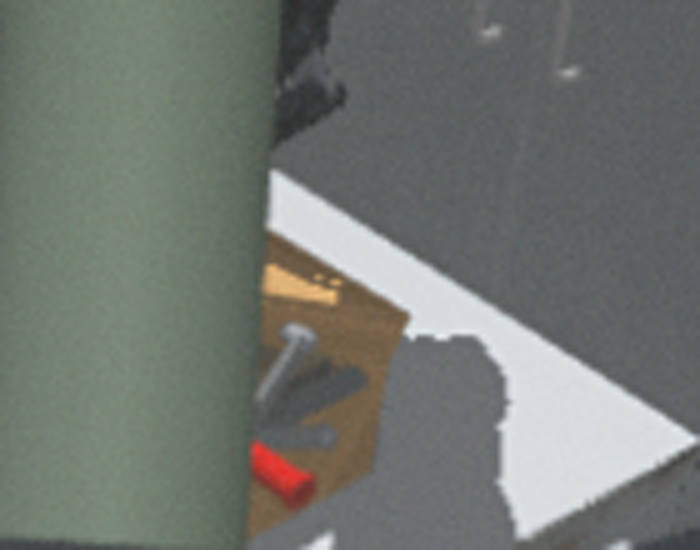

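View pics/top8.png

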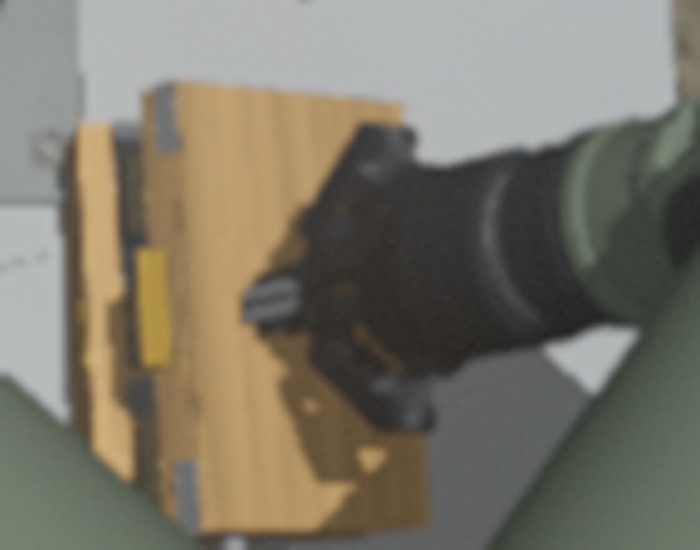

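```bash
python3 - <<'E'
from cell import *
from h import *
f=grab_frame("top")
for A in (15,20,25,30,35,40):
    a=np.radians(A);c,s=np.cos(a),np.sin(a)
    P=[cw([x,-65+130*c-o*s,75+130*s+o*c]) for x in(95,-95) for o in (0,28)]
    print(A,((proj(f,np.array(P))-[400,150])*5).round().tolist())
E
```

```text
15 [[96.0, 105.0], [123.0, 91.0], [120.0, 539.0], [148.0, 535.0]]
20 [[108.0, 100.0], [140.0, 86.0], [132.0, 537.0], [166.0, 533.0]]
25 [[122.0, 94.0], [160.0, 80.0], [147.0, 536.0], [186.0, 531.0]]
30 [[138.0, 89.0], [181.0, 75.0], [163.0, 534.0], [208.0, 529.0]]
35 [[156.0, 83.0], [204.0, 70.0], [182.0, 532.0], [231.0, 527.0]]
40 [[176.0, 78.0], [229.0, 66.0], [202.0, 530.0], [257.0, 526.0]]
```

```bash
python3 - <<'E'
from cell import *
from h import *
for A in (24,18,13,9,6,4,2,0,-1,-2):
    p,r=lidpose(A,max(0,min(25,A)))
    st=move_l(p,.06 if A>9 else .03,rot=r,until_force=15)
    s=get_state();print(A,st,round(s['clock'],2),np.round(s['contact_force'],1),np.round(s['position']-p,4))
    if st:break
sleep(.3);s=get_state();print(s['position'],s['contact_force'])
E
```

```text
24 False 28.56 [-0.2  0.2 -0.2] [-0.0001  0.0003  0.0001]
18 False 28.88 [ 0.5 -0.9  0.3] [-0.      0.0005  0.0007]
13 False 29.18 [-0.8 -0.3 -0. ] [-0.0002  0.0001  0.0003]
9 False 29.55 [ 0.9 -0.7  0.4] [-0.0001 -0.0004  0.0001]
6 False 29.88 [-0.1 -0.1  0.4] [-0.0001 -0.      0.    ]
4 False 30.14 [-0.9 -0.8  0.3] [-0.0001  0.0001  0.    ]
2 False 30.41 [-0.3 -0.6  0.8] [-0.0001  0.0002  0.    ]
0 False 30.68 [-0.5 -0.5 -0.9] [-0.      0.0002  0.0001]
-1 False 30.93 [-4.5  1.8 13.4] [ 0.0001 -0.0004  0.0018]
-2 False 31.18 [-8.3  2.7 24.5] [ 0.0001 -0.0008  0.0036]
[ 0.53335473 -0.23865179  0.10283962] [-7.69991389  2.3042106  24.04548954]
```

```bash
python3 - <<'E'
from cell import *
from h import *
p=np.array(get_state()['position']);move_l(p+[0,0,.02],.05);move_l(p+[0,0,.2],.25)
set_joints([-1.432, 0.326, -0.193, 1.052, 0, 1.437])
print(get_state()['clock'])
for c in ("scene","top"):
    f=grab_frame(c);cv2.imwrite(f"pics/{c}9f.png",f["img"][:,:,::-1])
    b=(360,130) if c=="scene" else (400,150)
    cv2.imwrite(f"pics/{c}9.png",cv2.resize(f["img"][b[1]:b[1]+110,b[0]:b[0]+140,::-1],None,fx=5,fy=5,interpolation=cv2.INTER_CUBIC))
for A in (0,1,2,4):
    a=np.radians(A);c,s=np.cos(a),np.sin(a)
    P=[cw([x,-65+130*c-28*s,75+130*s+28*c]) for x in(95,-95)]
    print(A,((proj(f,np.array(P))-[400,150])*5).round().tolist())
E
```

```text
34.7333
0 [[84.0, 108.0], [108.0, 540.0]]
1 [[86.0, 107.0], [110.0, 540.0]]
2 [[88.0, 106.0], [112.0, 539.0]]
4 [[93.0, 104.0], [116.0, 539.0]]
```

View pics/scene9f.png

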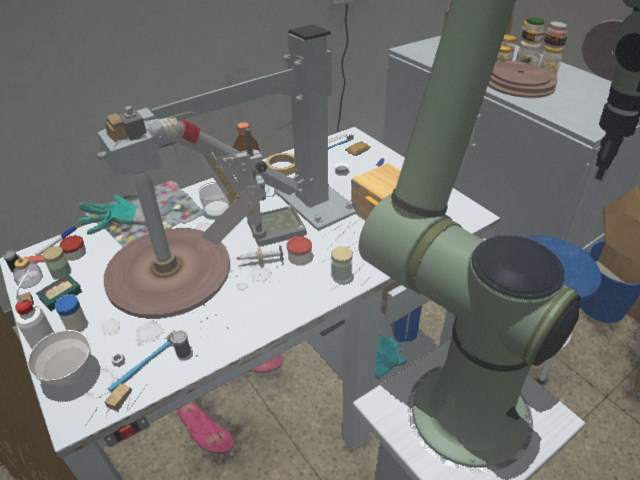

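View pics/scene9.png

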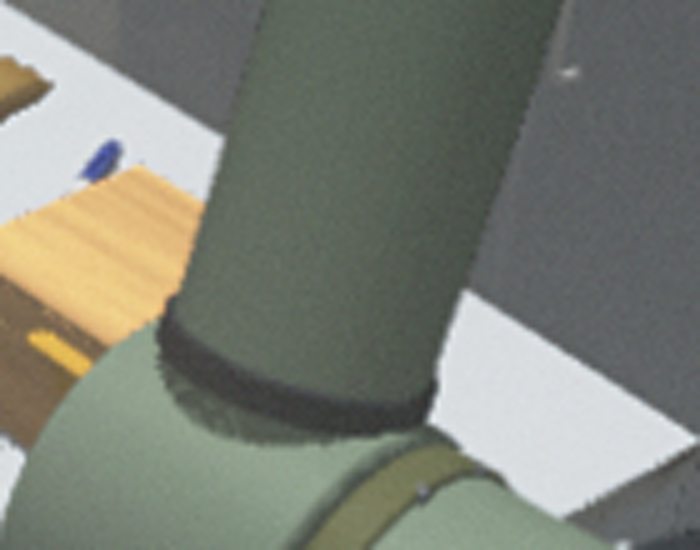

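View pics/top9.png

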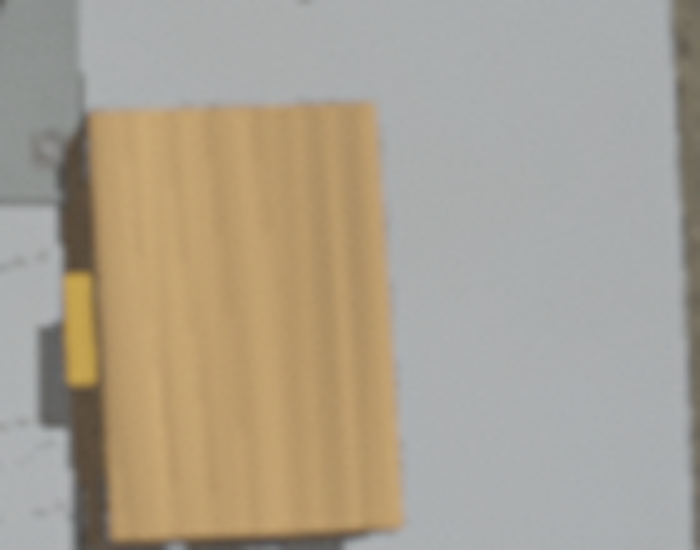

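View pics/top9f.png

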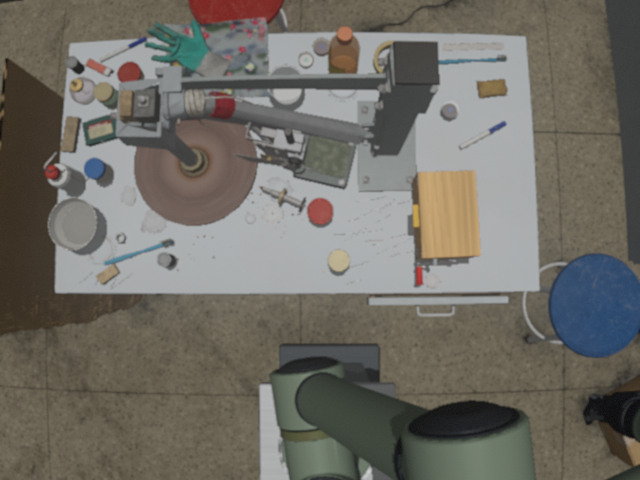

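```bash
python3 - <<'E'
from cell import *
sleep(.3);s=get_state();print(s['clock'],s['contact_force']);print(sign_off())
E
```

```text
35.1333 [-0.31126236 -0.14002257 -0.07252768]
the job is handed in; nothing more can be done
None
```

I laid the spare stone flat in the empty pocket, pocket_c. I then broke the stay by drawing the red knob along its arc, and pushed the lid down in small steps until it was shut. I handed the job in at about 35 s.

**Stone:** After release, the top picture showed the stone seated in its pocket and the other two stones where they had been. It went in by a small drop, about 6 mm by my estimate, so that the opening fingers would clear the neighbouring stone.

**Stay:** Drawing the knob took about 11 N at most. The lid came down about 20° with it, to about 80° open.

**Lid:** The fingertip met a firm stop at 102.8 mm with 24 N, against 103 mm expected for fully shut. In the final top view the lid edge fitted 1–2° open, and a pixel or so of error would account for that. I went by the stop and did not press the lid again.

**Force reading:** While lowering the lid, the force read below the 3–6 N expected: about 2.5 N at first contact, then near zero until the lid shut. A picture taken partway showed the lid following the hand.

**Surroundings:** The last pictures show the knob folded down and the jar, tub and canister in their places. The arm was back at its start pose, touching nothing.

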